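Pivot the pipette canister past the post into its bay

ROBOT

A 6-joint arm with a two-finger parallel gripper is mounted at the origin on a cart in front of the work surface, level with it; the furniture and walls round the work are solid. World frame = base frame: x ahead of the robot, y to its left, z up, the work surface at z = 0. Lengths are in m, angles in rad, forces in N, time in s.
With the tool pointing down it reaches from about 0.35 to 0.875 m from the base axis. Payload 15.5 kg.
Tool frame: the origin (TCP) lies at the centre of the arm's flange, where the gripper is bolted on; the fingertips stand 173 mm ahead of it and the grasp point (between the pads) lies 155 mm ahead of it (r.grip_point_offset is the distance from the TCP to the grasp point, in m); z points along the fingers, y is the line along which they close (so a half turn about z gives the same grasp; the last joint's range is limited). The gripper opens to 85 mm and grips with 20 to 120 N. Pads are 22 mm wide; open, the fingers measure 114 mm over their backs; the gripper's body (76 mm by 85 mm) begins 54 mm behind the grasp point. The pads swing forward as they close: fully open they stand 13 mm farther back than shut.
Start: joints at [1.165, 0.494, 1.345, -0, 1.302, -0.096], TCP at [0.191, 0.595, 0.405] pointing down, gripper open.
Joint ranges: [-2.91, 2.91], [-0.82, 2.16], [0.22, 2.67], [-1.22, 4.37], [0.12, 2.79], [-3.08, 3.08]. Speed limits (rad/s): [1.89, 1.89, 2.57, 3.01, 3.01, 3.01].

INTERFACE

Orientations are given as a unit quaternion [w, x, y, z].
In Python, from station import r gives the robot as it stands.
- The arm moves only by the tool carry_out, never from a script. Its argument "motion" is a list of rows, each a list of 7 numbers: the shift along the tool's x, y, z in mm, then the turn, a rotation vector about the tool's x, y, z in rad, then the finger opening in mm, from 0 to 85.4. In form: [[x, y, z, rx, ry, rz, jaw], ...]. A call has exactly 10 rows; each row is the pose to reach, as a shift and turn from the pose commanded when the call began, along the tool's axes at that moment; what a row does not reach only later rows make up. A row lasts 1/8 s, in which the tool goes at most 62.5 mm and 10.7 degrees, less where a joint would pass 70% of its speed; a pose out of reach is approached as far as the arm can. A call with a gripper value outside its range is refused whole. The fingers move at their own pace and stop on an object; "grip_force" is the grip in N (left out, the last holds). Time passes only in rows, so rows that repeat a pose let the fingers close, or fill a call up. It gives the time, the measured TCP pose, the force, the opening and the grip force at its end, in the units of the state.
- r.sense(): the state, without advancing time (a new reading comes with each control period).
- r.snapshot(name): name is "side" or "top" or "wrist"; returns a dict with "color" (420x560x3 uint8, blue, green, red), "K" (3x3 intrinsics, pixels), "view" (4x4, takes a point from world to camera coordinates). Camera axes: x right, y down, z forward; pixel columns grow to the right and rows downward; lengths in m; the calibration is good to about 2 mm. A picture is of the moment at which its call begins. There is no depth.
- r.close_job(): hands the job in; it is judged then, once.
Trained networks look in a picture, given as the dict that the camera call returned (one of the last four; its "shot" number tells which), for a name from the list of things; names that differ only in an ending like _2 or _b are one class to them, and where a whole thing is asked for, a point or a joint stands for the part that bears it (a point fixed in the world has none). Each returns a list of dicts, best first, with "score" (0 to 1); they miss things now and then, are a little off and sometimes report something else, mostly with a low value. They report only what shows in the picture. A call takes as long as a camera call. They do not tell look-alikes from the thing itself.
- r.search_frame(picture, query): "rect" ([left, top, right, bottom] in pixels, round what is visible of it).
- r.regions_of(picture, query): "mask" (420x560 bool, what is visible of it) and "rect" ([left, top, right, bottom] in pixels, round what is visible of it).
- r.tip_of(picture, query): "xy" ([column, row] in pixels: a listed point, or the origin of a listed thing).
The state is a dict: "clock": time; "q": joint angles; "joint_vel": joint speeds; "joint_efforts": joint torques, N m; "position": TCP position; "tcp_rot": TCP orientation; "wrist_force": force on the tool from outside, world axes, zero at the start; "moment": the same for the moment, N m; "gripper_width": finger opening in m; "gripper_force": force on a finger pad.
Only numpy, scipy, OpenCV 4.12 (cv2) and the standard library are available. Lean on these libraries where they do the work, as an engineer would, in place of code of your own. Each camera call takes 0.05 s, during which the arm holds its last target. There are 200 camera calls.

TASK

Push the long square pipette canister across the worktop into its U-shaped parking bay, so that it ends up behind the post that stands in front of the bay, square and flush against the bay's back rail. The post blocks a straight push: push one end to angle the canister past it, then the other end to swing it home. Only push it, flat on the worktop: do not grip or lift it, and leave the other things standing where they are; then draw the fingers clear.

Things in the scene. Friction and masses are not known exactly. Their poses are not given: they have to be found in the camera images.
- canister: long closed steel canister of square section, loose, lying flat (all sizes in mm): 36 wide (x) x 240 long (y) x 36 high, 0.2 to 0.42 kg, both ends flat and alike. Origin: centre of its underside; y along its length, z up. It starts on the robot's side of the bay, its +y end to the robot's left, up to 0.25 rad askew to the bay. It slides with friction.
- bay: fixed U-shaped aluminium frame (mm), no floor, mouth towards the robot. Origin: on the worktop, where the parked canister's origin belongs; x into the bay, y along it, to the robot's left. Back rail: inner face at x +18, 6 thick, 30 high, with a foot 3 high behind it to x +36. Side cheeks: inner faces at y -135 and +135, 6 thick, 30 high, from the rail to x -23.
- post: fixed upright steel post, 16 mm diameter, 50 mm high, origin at its foot. It stands in front of the bay's mouth, at bay x = -46 mm and somewhere from y = +55 to +85 mm (left part of the mouth), so the canister has 20 mm play between it and the back rail.
- stain_bottle: bystander: brown bottle with black cap, 48 diameter, 104 high, behind the bay; origin at its foot
- strip_bottle: bystander: white bottle, 44 diameter, 98 high, left of the bay; origin at its foot
- control_vial: bystander: small vial with ribbed cap, 24 diameter, 45 high, in front of the bay's left end; origin at its foot
- timer: bystander: small timer with three keys, 58 x 62 x 18, right of the work; origin under its centre
- slide_box: bystander: small carton, 58 x 80 x 30, right of the timer; origin under its centre
- sample_pot: bystander: small pot with white lid, 45 diameter, 48 high, at the right; origin at its foot
Mind the look-alikes: they are no part of the job. Of the things that look like the canister, the largest one is meant.

How it is judged:
At the end, for the whole second after the job is handed in: The canister lies at rest, flat on the worktop, inside the bay between the cheeks and behind the post, its middle within 6 mm of the flush position against the back rail and its length within 0.05 rad of the rail (x of canister in the frame of bay between -0.006 and 0.006 m and y of canister in the frame of bay between -0.02 and 0.02 m and angle between the y axis of canister and the y axis of bay, either way round below 0.05 rad and height (world z) of canister below 0.005 m and angle between canister's own z axis and vertical below 0.05 rad and linear speed of canister below 0.01 m/s and angular speed of canister below 0.05 rad/s); the robot touches nothing.
It fails at once if the canister is lifted or tipped (height (world z) of canister above 0.012 m or angle between canister's own z axis and vertical above 0.2 rad).
It fails at once if the canister is gripped (taken between the fingers) (x of the grasp point in the frame of canister between -0.014 and 0.014 m and y of the grasp point in the frame of canister between -0.116 and 0.116 m and z of the grasp point in the frame of canister below 0.045 m).
It fails at once if another thing is shifted or knocked over (distance of any of stain_bottle, strip_bottle, control_vial, timer, slide_box, sample_pot from where it was at the start of the episode above 0.02 m or angle between any of stain_bottle, strip_bottle, control_vial, timer, slide_box, sample_pot's own z axis and vertical above 0.3 rad).
It also fails if it takes over 72 s, if anything falls off the work surface, if the arm or the gripper's body presses on something with over 40 N, if the wrist force passes 120 N, or if a joint passes its speed limit or range.

## Working session

There is one attempt and no reset: what is moved stays moved. The work goes in short steps, Python scripts to look and compute and a tool call to move; the robot and the scene stay as the last step left them, time stands still between calls to the robot, and variables do not carry over. Pictures are saved under pics/ and viewed, at most 10 in all, crops included, and the job is handed in when it is done.

Besides the shell and the picture viewer there is one more tool, called after "Request:" as name(argument=value, ...) on one line, values as JSON. carry_out: Moves the arm, as the interface text tells. Its arguments: {"type":"object","properties":{"motion":{"type":"array"},"grip_force":{"type":"number"}},"required":["motion"]}

```bash
mkdir -p pics; cat > h.py <<'E'
import numpy as np, cv2
from station import r
def ray(p,uv,z):
    K=p["K"];V=np.array(p["view"]);R=V[:3,:3];t=V[:3,3]
    c=-R.T@t; d=R.T@np.linalg.inv(K)@np.array([uv[0],uv[1],1.])
    return (c+d*(z-c[2])/d[2])
def proj(p,X):
    V=np.array(p["view"]);q=V[:3,:3]@np.array(X)+V[:3,3];q=p["K"]@q;return q[:2]/q[2]
E
python3 - <<'E'
from h import *
s=r.sense();print(s)
for n in("top","side"):
    p=r.snapshot(n);cv2.imwrite(f"pics/{n}0.png",p["color"])
    for k in("canister","bay","post","control_vial","strip_bottle","timer","sample_pot","slide_box","stain_bottle"):
        for o in r.search_frame(p,k)[:3]: print(n,k,round(o["score"],2),np.round(o["rect"]), end=' ')
        for o in r.tip_of(p,k)[:2]: print(np.round(o["xy"],1),round(o["score"],2),np.round(ray(p,o["xy"],0),3),end=' ')
        print()
E
```

```text
{'clock': 0.0, 'q': array([ 1.16450117e+00,  4.94176930e-01,  1.34612092e+00, -3.53753611e-05,
        1.30248257e+00, -9.54822352e-02]), 'joint_vel': array([ 0.00077132, -0.00115439,  0.00015725, -0.00081393, -0.00114622,
       -0.00078444]), 'joint_efforts': array([-2.35006219e-04, -8.82195425e+01, -3.83865595e+01, -2.08589745e-04,
        1.02627699e-02,  5.22281141e-05]), 'position': array([0.19108001, 0.59492327, 0.40410747]), 'tcp_rot': array([-1.30922592e-04,  1.54777003e-01,  9.87949253e-01, -5.79524889e-04]), 'wrist_force': array([0.43602145, 0.22500443, 0.51879201]), 'moment': array([ 0.0062615 , -0.0119198 , -0.00255311]), 'gripper_force': 0.0, 'gripper_width': 0.08523347617863275}
top canister 0.94 [227. 192. 297. 230.] top canister 0.91 [157. 272. 211. 294.] top canister 0.68 [ 96. 220. 142. 260.] [184.8 285.2] 0.96 [0.253 0.467 0.   ] [121.6 240.1] 0.92 [0.405 0.678 0.   ] 
top bay 0.84 [172. 171. 253. 204.] [212.7 188.7] 0.65 [0.572 0.377 0.   ] 
[196.9 209.5] 0.56 [0.502 0.43  0.   ] 
top control_vial 0.23 [399. 215. 426. 237.] [212.7 188.8] 0.64 [0.571 0.377 0.   ] 
[... 565 characters left out ...]
280. 245. 331.] side canister 0.62 [269. 190. 282. 235.] side canister 0.56 [284. 258. 323. 291.] [233.  307.7] 0.63 [0.405 0.687 0.   ] [277.3 216.5] 0.61 [0.468 0.216 0.   ] 
side bay 0.85 [213. 206. 248. 261.] [234.5 234. ] 0.82 [0.57  0.375 0.   ] 
side post 0.44 [238. 239. 241. 246.] [243.2 244.8] 0.49 [0.513 0.415 0.   ] 
side control_vial 0.61 [255. 253. 266. 268.] [259.6 261.3] 0.43 [0.421 0.468 0.   ] [215. 233.] 0.19 [0.639 0.4   0.   ] 
side strip_bottle 0.52 [237. 246. 248. 274.] [243.4 270.6] 0.62 [0.451 0.531 0.   ] 
[276.5 216.5] 0.26 [0.47  0.217 0.   ] 


side stain_bottle 0.57 [208. 209. 224. 237.] [215.6 233.1] 0.52 [0.637 0.4   0.   ] [240.6 245.8] 0.5 [0.519 0.424 0.   ]
```

```bash
python3 - <<'E'
import cv2
a=cv2.imread("pics/top0.png")[140:310,80:310];cv2.imwrite("pics/t1.png",cv2.resize(a,None,fx=3.4,fy=3.4,interpolation=cv2.INTER_CUBIC))
a=cv2.imread("pics/side0.png")[170:340,190:350];cv2.imwrite("pics/s1.png",cv2.resize(a,None,fx=3.5,fy=3.5,interpolation=cv2.INTER_CUBIC))
E
```

```text
(no output)
```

View pics/t1.png

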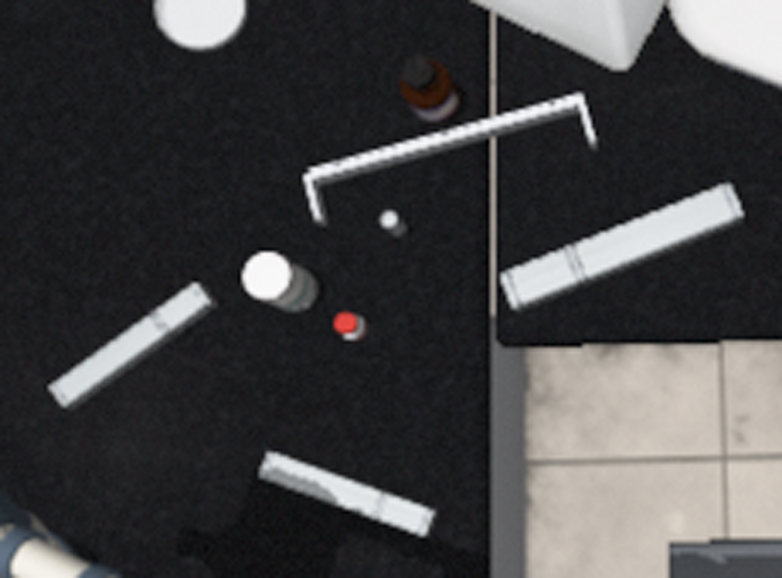

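View pics/s1.png

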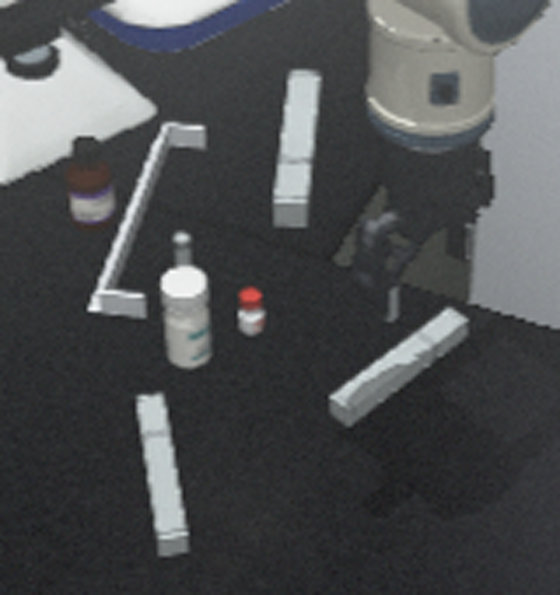

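The real canister is the largest bar, on the right in the top view (about 227–297, 192–230). The bay mouth faces it, with the post at about (194, 204) and the vial at about (182, 235). Next I fit exact poses.

```bash
cat >> h.py <<'E'
from scipy.optimize import minimize
def box(x0,x1,y0,y1,z0,z1): return [(x,y,z) for x in(x0,x1) for y in(y0,y1) for z in(z0,z1)]
CAN=[box(-.018,.018,-.12,.12,0,.036)]
BAY=[box(.018,.024,-.141,.141,0,.03),box(-.023,.024,.135,.141,0,.03),box(-.023,.024,-.141,-.135,0,.03),box(.018,.036,-.141,.141,0,.003)]
def sil(p,parts,q,S=4):
    c,s=np.cos(q[2]),np.sin(q[2]);m=np.zeros((420*S,560*S),np.uint8)
    for b in parts:
        P=np.array([proj(p,(q[0]+c*x-s*y,q[1]+s*x+c*y,z)) for x,y,z in b])
        h=cv2.convexHull(((P+.5)*S*16).astype(np.int32)); cv2.fillConvexPoly(m,h,255,shift=4)
    return cv2.resize(m,(560,420),interpolation=cv2.INTER_AREA)/255.
def fit(obs,parts,q0):
    f=lambda q:sum(np.abs(sil(p,parts,q)-m).sum()/m.sum() for p,m in obs)
    o=minimize(f,q0,method="Nelder-Mead",options=dict(initial_simplex=np.array(q0)+np.array([[0,0,0],[.015,0,0],[0,.015,0],[0,0,.08]]),xatol=3e-4,fatol=1e-4,maxiter=150))
    return o.x,o.fun
def masks(p,name,near):
    best=None
    uv=proj(p,(*near,.015))
    for o in r.regions_of(p,name):
        a=np.array(o["rect"]);d=np.hypot(*((a[:2]+a[2:])/2-uv))
        if d<25 and (best is None or d<best[0]): best=(d,o["mask"].astype(float))
    return None if best is None else best[1]
def locate(name,parts,q0,pics):
    obs=[(p,m) for p in pics for m in [masks(p,name,q0[:2])] if m is not None]
    out=[(p,)+fit([(p,m)],parts,q0) for p,m in obs]
    return [o[1:] for o in out]+([fit(obs,parts,q0)] if len(obs)>1 else [])
B=np.array([.57,.377,.28])
def inbay(q):
    c,s=np.cos(B[2]),np.sin(B[2]);d=np.array(q[:2])-B[:2]
    return np.array([c*d[0]+s*d[1],-s*d[0]+c*d[1]])*1000
E
python3 - <<'E'
from h import *
P=[r.snapshot("top"),r.snapshot("side")]
for n,m,q in(("canister",CAN,[.468,.216,.38]),("bay",BAY,[.57,.376,.28])):
    for o in locate(n,m,q,P): print(n,np.round(o[0],4),round(o[1],3))
for p in P:
    for o in r.regions_of(p,"post")[:2]: print("post",o["rect"],o["score"])
print([np.round(ray(P[0],(x/3.4+80-.5,y/3.4+140-.5),z),4) for x,y,z in((389,218,.05),(345,323,.045),(267,275,.098))])
E
```

```text
canister [0.4848 0.2076 0.3582] 0.059
canister [0.484  0.2083 0.3721] 0.074
canister [0.4846 0.2077 0.3631] 0.141
bay [0.5755 0.3739 0.2583] 0.398
bay [0.5736 0.3764 0.2647] 0.157
bay [0.5746 0.3749 0.2636] 0.576
post [237.9, 236.1, 244.2, 246.3] 0.55
[array([0.5121, 0.4297, 0.05  ]), array([0.4132, 0.4714, 0.045 ]), array([0.4527, 0.5303, 0.098 ])]
```

```bash
cat >> h.py <<'E'
from scipy.spatial.transform import Rotation as Ro
B=np.array([.5745,.375,.263])
def tobay(v): 
    c,s=np.cos(B[2]),np.sin(B[2]); v=np.array(v)/1000; return B[:2]+[c*v[0]-s*v[1],s*v[0]+c*v[1]]
def pose():
    s=r.sense();w,x,y,z=s["tcp_rot"];R=Ro.from_quat([x,y,z,w]);return s,R
def go(bx,by,tipz,ang):
    """tool shift so grasp axis stands at bay (bx,by) mm, tips at tipz mm, -tool x at angle ang from bay x"""
    s,R=pose();xy=tobay((bx,by));T=np.array([*xy,(tipz+173)/1000])
    a=ang+B[2]; G=Ro.from_matrix(np.array([[-np.cos(a),-np.sin(a),0],[-np.sin(a),np.cos(a),0],[0,0,-1]]))
    print("shift",np.round(R.inv().apply(T-s["position"])*1000,1),"rot",np.round((R.inv()*G).as_rotvec(),3))
def st():
    s,R=pose();M=R.as_matrix();print("t",round(s["clock"],2),"tool bay",np.round(inbay(s["position"]),1),"tip",round(s["position"][2]*1000-173,1),"ang",round(np.arctan2(-M[1,0],-M[0,0])-B[2],3),"F",np.round(s["wrist_force"],1),"w",round(s["gripper_width"],4))
def can(q0):
    P=[r.snapshot("top"),r.snapshot("side")]
    for o in locate("canister",CAN,q0,P): print("can bay",np.round(inbay(o[0]),1),"rel",round(o[0][2]-B[2],3),np.round(o[0],4),round(o[1],3))
    return P
E
python3 -c "
from h import *
st();go(-190,-93,200,0);go(-190,-93,8,0)"
```

```text
t 2.3 tool bay [-313.   312.2] tip 231.7 ang -0.574 F [-0.2  0.1 -0. ] w 0.0853
shift [-323.2 -273.5   31.7] rot [ 0.    -0.    -0.574]
shift [-323.2 -273.5  223.7] rot [ 0.    -0.    -0.574]
```

Request:
carry_out(motion=[[-32,-27,3,0,0,-0.06,0],[-65,-55,6,0,0,-0.12,0],[-97,-82,10,0,0,-0.18,0],[-129,-109,13,0,0,-0.24,0],[-162,-137,16,0,0,-0.3,0],[-194,-164,19,0,0,-0.36,0],[-226,-191,22,0,0,-0.42,0],[-258,-219,25,0,0,-0.48,0],[-291,-246,29,0,0,-0.54,0],[-323,-273.5,32,0,0,-0.574,0]])

```text
clock: 3.55
position: [0.4157, 0.2347, 0.3727]
tcp_rot: [0.0, -0.132, 0.991, 0.0]
wrist_force: [-0.1, 0.2, -0.7]
gripper_width: 0.0001
gripper_force: 0.0
```

```bash
python3 -c "
from h import *
st();go(-190,-93,8,0)
p=r.snapshot('wrist');cv2.imwrite('pics/w1.png',p['color'])"
```

```text
t 3.55 tool bay [-189.8  -94.2] tip 199.7 ang 0.002 F [-0.1  0.2 -0.7] w 0.0001
shift [  0.3   1.2 191.7] rot [0.    0.    0.002]
```

View pics/w1.png

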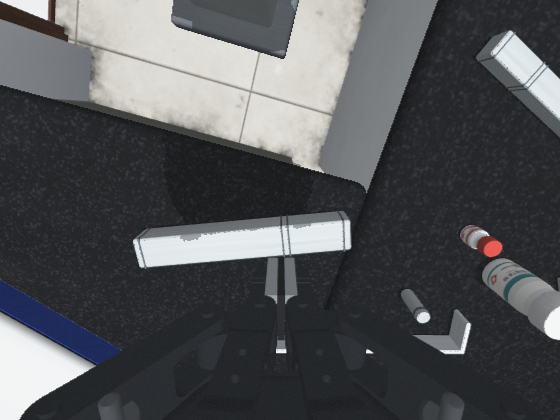

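```bash
python3 -c "
from h import *
p=r.snapshot('wrist')
print(proj(p,(.4157,.2347,.008)))
print(locate('canister',CAN,[.4846,.2077,.363],[p]))
for uv in((365,190),(162,140)):print(ray(p,uv,0))"
```

```text
[285.31994702 187.87581459]
[(array([0.48188106, 0.2056277 , 0.36450977]), np.float64(0.06053721151760367))]
[3.95680139e-01 3.25028266e-01 5.55111512e-17]
[0.40110701 0.08968313 0.        ]
```

Request:
carry_out(motion=[[0,0,45,0,0,0,0],[0,0,90,0,0,0,0],[0,0,130,0,0,0,0],[0,0,165,0,0,0,0],[0,0,185,0,0,0,0],[0,0,192,0,0,0,0],[-2,0,192,0,0,0,0],[-8,0,192,0,0,0,0],[-14,0,192,0,0,0,0],[-20,0,192,0,0,0,0]])

```text
clock: 4.95
position: [0.435, 0.2413, 0.1811]
tcp_rot: [0.0, -0.131, 0.991, 0.0]
wrist_force: [-0.2, 0.1, 0.2]
gripper_width: 0.0001
gripper_force: 0.0
```

Request:
carry_out(motion=[[-5,0,0,0,0,0,0],[-10,0,0,0,0,0,0],[-15,0,0,0,0,0,0],[-20,0,0,0,0,0,0],[-26,0,0,0,0,0,0],[-32,0,0,0,0,0,0],[-38,0,0,0,0,0,0],[-43,0,0,0,0,0,0],[-46,0,0,0,0,0,0],[-46,0,0,0,0,0,0]])

```text
clock: 6.2
position: [0.479, 0.2531, 0.1807]
tcp_rot: [0.0, -0.131, 0.991, 0.0]
wrist_force: [-0.7, 1.4, 0.1]
gripper_width: -0.0003
gripper_force: 0.0
```

```bash
python3 -c "
from h import *
st();can([.495,.21,.2])"
```

```text
t 6.2 tool bay [-123.9  -92.9] tip 7.7 ang 0.0 F [-0.7  1.4  0.1] w -0.0003
can bay [ -72.8 -140.3] rel 0.172 [0.5407 0.2206 0.4353] 1.149
```

```bash
python3 -c "
from h import *
p=r.snapshot('wrist');t=r.snapshot('side')
for q in (p,t):
  for o in r.regions_of(q,'canister'): print(o['score'],o['rect'])
print(locate('canister',CAN,[.495,.21,.15],[p]))
cv2.imwrite('pics/w2.png',np.hstack([p['color'][:,:],cv2.resize(t['color'][180:300,220:300],(240,420))]))"
```

```text
0.65 [0.0, 258.2, 434.1, 371.6]
0.79 [227.2, 282.1, 241.4, 330.1]
0.69 [252.7, 206.5, 267.7, 232.8]
0.63 [284.0, 257.3, 326.3, 292.3]
[]
```

View pics/w2.png

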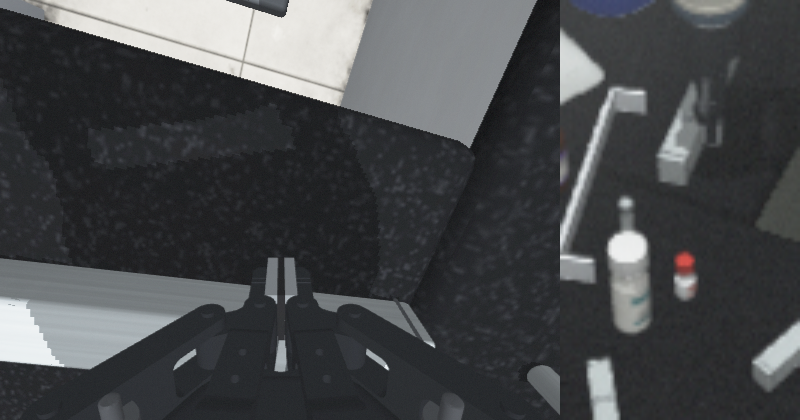

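```bash
python3 -c "
from h import *
p=r.snapshot('wrist')
P=[inbay(ray(p,u,0)[:2]) for u in((1,259),(230,284),(412,303))];print(P,np.arctan2(-(P[2]-P[0])[0],(P[2]-P[0])[1]))"
```

```text
[array([-128.51155559, -247.82955848]), array([-112.94434001, -122.67506868]), array([-100.52340593,  -18.19450932])] -0.12128281047058731
```

Request:
carry_out(motion=[[6,0,0,0,0,0,0],[6,15,0,0,0,0,0],[6,30,0,0,0,0,0],[0,30,0,0,0,0,0],[-6,30,0,0,0,0,0],[-12,30,0,0,0,0,0],[-18,30,0,0,0,0,0],[-24,30,0,0,0,0,0],[-28,30,0,0,0,0,0],[-28,30,0,0,0,0,0]])

```text
clock: 7.95
position: [0.4984, 0.2893, 0.1807]
tcp_rot: [0.0, -0.131, 0.991, 0.0]
wrist_force: [0.6, -0.7, -0.2]
gripper_width: -0.0001
gripper_force: 0.0
```

Request:
carry_out(motion=[[12,0,0,0,0,0,0],[25,0,0,0,0,0,0],[25,0,-30,0,0,0,0],[25,-40,-70,0,0,0,0],[25,-90,-110,0,0,0,0],[25,-140,-140,0,0,0,0],[25,-190,-140,0,0,0,0],[20,-235,-140,0,0,0,0],[10,-260,-140,0,0,0,0],[10,-260,-140,0,0,0,0]])

```text
clock: 9.2
position: [0.5559, 0.0344, 0.3205]
tcp_rot: [0.0, -0.13, 0.991, -0.0]
wrist_force: [0.2, 0.3, 0.3]
gripper_width: 0.0
gripper_force: 0.0
```

```bash
python3 -c "
from h import *
st();P=can([.52,.215,-.02])
cv2.imwrite('pics/t3.png',cv2.resize(P[0]['color'][140:310,170:400],None,fx=3,fy=3))"
```

```text
t 9.2 tool bay [-106.5 -324. ] tip 147.5 ang -0.002 F [0.2 0.3 0.3] w 0.0
can bay [ -80.8 -140.2] rel -0.263 [ 5.329e-01  2.186e-01 -3.000e-04] 0.092
can bay [ -82.8 -143.5] rel -0.264 [ 0.5319  0.2149 -0.0009] 0.055
can bay [ -82.  -142.4] rel -0.268 [ 0.5323  0.2162 -0.0046] 0.152
```

```bash
python3 -c "
from h import *
go(-128,-129,60,-.265);go(-128,-129,8,-.265)"
```

```text
shift [ 21.  192.8  87.6] rot [ 0.    -0.001  0.266]
shift [ 20.9 192.8 139.6] rot [ 0.    -0.001  0.266]
```

Request:
carry_out(motion=[[5,40,0,0,0,0.05,0],[14,85,0,0,0,0.1,0],[21,130,0,0,0,0.15,0],[21,170,0,0,0,0.2,0],[21,193,15,0,0,0.266,0],[21,193,55,0,0,0.266,0],[21,193,95,0,0,0.266,0],[21,193,125,0,0,0.266,0],[21,193,139,0,0,0.266,0],[21,193,139,0,0,0.266,0]])

```text
clock: 10.65
position: [0.485, 0.2168, 0.1814]
tcp_rot: [-0.001, 0.001, 1.0, -0.0]
wrist_force: [0.6, 0.9, -0.1]
gripper_width: 0.0005
gripper_force: 0.0
```

Request:
carry_out(motion=[[-5,0,0,0,0,0,0],[-10,0,0,0,0,0,0],[-15,0,0,0,0,0,0],[-20,0,0,0,0,0,0],[-24,0,0,0,0,0,0],[-28,0,0,0,0,0,0],[-31,0,0,0,0,0,0],[-31,0,0,0,0,0,0],[-20,0,0,0,0,0,0],[-5,0,0,0,0,0,0]])

```text
clock: 11.9
position: [0.4895, 0.2165, 0.1816]
tcp_rot: [0.0, 0.001, 1.0, -0.0]
wrist_force: [-0.6, 0.3, 0.2]
gripper_width: 0.0
gripper_force: 0.0
```

Request:
carry_out(motion=[[0,0,-40,0,0,0,0],[0,-40,-80,0,0,0,0],[0,-90,-120,0,0,0,0],[-5,-140,-120,0,0,0,0],[-15,-180,-120,0,0,0,0],[-25,-200,-120,0,0,0,0],[-35,-210,-120,0,0,0,0],[-43,-210,-120,0,0,0,0],[-48,-210,-120,0,0,0,0],[-48,-210,-120,0,0,0,0]])

```text
clock: 13.15
position: [0.538, 0.0072, 0.3016]
tcp_rot: [-0.0, 0.001, 1.0, 0.0]
wrist_force: [-0.3, -0.1, 1.0]
gripper_width: -0.0001
gripper_force: 0.0
```

```bash
python3 -c "
from h import *
st();P=can([.543,.22,0])"
```

```text
t 13.15 tool bay [-130.9 -345.6] tip 128.6 ang -0.265 F [-0.3 -0.1  1. ] w -0.0001
can bay [ -62.8 -150.8] rel -0.304 [ 0.5531  0.2131 -0.0406] 0.292
can bay [ -66.3 -148.2] rel -0.259 [0.549  0.2147 0.0038] 0.139
can bay [ -65.5 -149. ] rel -0.27 [ 0.55    0.2141 -0.0069] 0.449
```

```bash
python3 -c "
from h import *
go(-110,-306,8,-.265)
p=r.snapshot('wrist');
for o in locate('canister',CAN,[.549,.214,-.002],[p]): print(inbay(o[0]),o[0][2]-B[2],o[1])"
```

```text
shift [-10.2  44.2 120.6] rot [ 0. -0. -0.]
```

Request:
carry_out(motion=[[-10,15,10,0,0,0,0],[-10,30,40,0,0,0,0],[-10,40,75,0,0,0,0],[-10,44,105,0,0,0,0],[-10,44,120,0,0,0,0],[-10,50,120,0,0,0,0],[-10,56,120,0,0,0,0],[-10,62,120,0,0,0,0],[-10,68,120,0,0,0,0],[-10,74,120,0,0,0,0]])

```text
clock: 14.7
position: [0.5482, 0.0808, 0.182]
tcp_rot: [0.0, 0.001, 1.0, 0.0]
wrist_force: [0.1, -0.7, 0.0]
gripper_width: -0.0001
gripper_force: 0.0
```

Request:
carry_out(motion=[[0,6,0,0,0,0,0],[0,12,0,0,0,0,0],[0,18,0,0,0,0,0],[0,24,0,0,0,0,0],[0,30,0,0,0,0,0],[0,36,0,0,0,0,0],[0,42,0,0,0,0,0],[0,48,0,0,0,0,0],[0,52,0,0,0,0,0],[0,52,0,0,0,0,0]])

```text
clock: 15.95
position: [0.5482, 0.1327, 0.1816]
tcp_rot: [-0.0, 0.001, 1.0, 0.0]
wrist_force: [0.4, -0.4, -0.3]
gripper_width: 0.0002
gripper_force: 0.0
```

```bash
python3 -c "
from h import *
st();P=can([.56,.25,0])
w=r.snapshot('wrist')
a=cv2.resize(P[0]['color'][150:250,160:293],(399,300),interpolation=2);b=cv2.resize(P[1]['color'][190:290,190:323],(399,300),interpolation=2)
c=cv2.resize(w['color'],(399,299))
cv2.imwrite('pics/m4.png',np.vstack([np.hstack([a,b]),np.hstack([c,c*0])]))"
```

```text
t 15.95 tool bay [ -88.4 -227.1] tip 8.6 ang -0.266 F [ 0.4 -0.4 -0.3] w 0.0002
can bay [-53.8 -98.2] rel -0.264 [ 0.5481  0.2662 -0.0012] 0.074
```

View pics/m4.png

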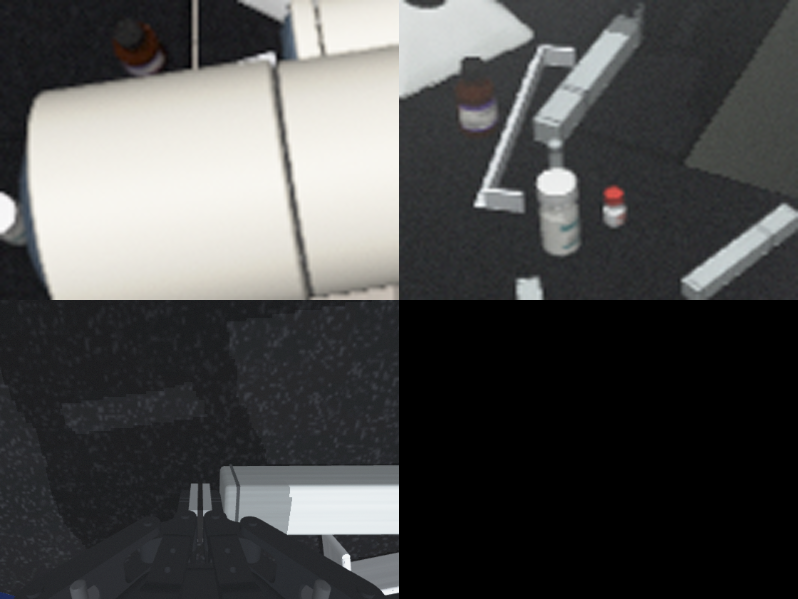

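Request:
carry_out(motion=[[0,7,0,0,0,0,0],[0,15,0,0,0,0,0],[0,23,0,0,0,0,0],[0,31,0,0,0,0,0],[0,39,0,0,0,0,0],[0,47,0,0,0,0,0],[0,55,0,0,0,0,0],[0,63,0,0,0,0,0],[0,70,0,0,0,0,0],[0,70,0,0,0,0,0]])

```text
clock: 17.45
position: [0.5484, 0.2029, 0.1817]
tcp_rot: [0.0, 0.001, 1.0, 0.0]
wrist_force: [-0.1, -0.8, 0.7]
gripper_width: 0.0
gripper_force: 0.0
```

```bash
cat > look.py <<'E'
from h import *
import sys
def look(q0):
    st();P=can(q0)
    s=P[1]["color"];a=cv2.resize(s[190:290,190:323],(532,400),interpolation=2);cv2.imwrite(sys.argv[1],a)
look([float(v) for v in sys.argv[2:5]])
E
python3 look.py pics/m5.png .548 .336 0
```

```text
t 17.45 tool bay [ -69.9 -159.4] tip 8.7 ang -0.265 F [-0.1 -0.8  0.7] w 0.0
can bay [-35.3 -32.9] rel -0.252 [0.5489 0.334  0.0105] 0.115
```

Request:
carry_out(motion=[[0,5,0,0,0,0,0],[0,10,0,0,0,0,0],[0,14,0,0,0,0,0],[0,18,0,0,0,0,0],[0,22,0,0,0,0,0],[0,26,0,0,0,0,0],[0,29,0,0,0,0,0],[0,32,0,0,0,0,0],[0,35,0,0,0,0,0],[0,35,0,0,0,0,0]])

```text
clock: 18.9
position: [0.5485, 0.2376, 0.1817]
tcp_rot: [0.0, 0.001, 1.0, 0.0]
wrist_force: [-0.1, -0.1, 0.2]
gripper_width: 0.0001
gripper_force: 0.0
```

```bash
python3 look.py pics/m6.png .55 .36 .03
```

```text
t 18.9 tool bay [ -60.8 -125.9] tip 8.7 ang -0.266 F [-0.1 -0.1  0.2] w 0.0001
can bay [-29.9   1.3] rel -0.235 [0.5453 0.3685 0.0283] 0.161
```

View pics/m6.png

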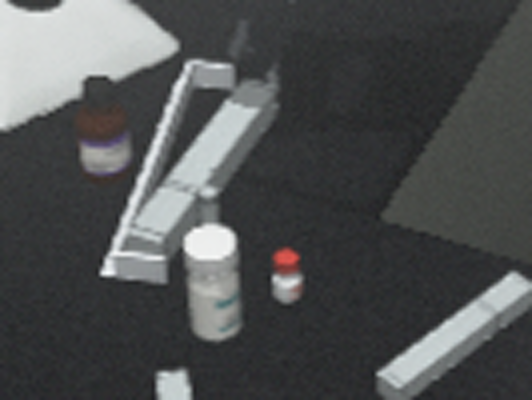

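Request:
carry_out(motion=[[0,-14,0,0,0,0,0],[0,-27,0,0,0,0,0],[20,-38,0,0,0,0,0],[43,-47,0,0,0,0,0],[48,-30,0,0,0,-0.06,0],[54,-8,0,0,0,-0.12,0],[59,10,0,0,0,-0.18,0],[61,19,0,0,0,-0.24,0],[61,19,0,0,0,-0.265,0],[61,19,0,0,0,-0.265,0]])

```text
clock: 20.35
position: [0.4877, 0.2564, 0.1817]
tcp_rot: [0.0, -0.131, 0.991, -0.0]
wrist_force: [0.7, 0.3, -0.3]
gripper_width: 0.0001
gripper_force: 0.0
```

```bash
python3 look.py pics/m7.png .545 .368 .028; python3 -c "
from h import *
go(-29,-92,8,0)"
```

```text
t 20.35 tool bay [-114.6  -91.9] tip 8.7 ang -0.001 F [ 0.7  0.3 -0.3] w 0.0001
can bay [-26.8   5.7] rel -0.246 [0.5471 0.3736 0.0167] 1.609
can bay [-28.3   1.6] rel -0.234 [0.5467 0.3691 0.0293] 0.169
can bay [-27.1   6.6] rel -0.248 [0.5466 0.3743 0.0152] 1.799
shift [-85.7   0.3   0.7] rot [-0.    -0.    -0.002]
```

Request:
carry_out(motion=[[-8,0,0,0,0,0,0],[-16,0,0,0,0,0,0],[-24,0,0,0,0,0,0],[-32,0,0,0,0,0,0],[-39,0,0,0,0,0,0],[-46,0,0,0,0,0,0],[-53,0,0,0,0,0,0],[-60,0,0,0,0,0,0],[-65,0,0,0,0,0,0],[-65,0,0,0,0,0,0]])

```text
clock: 21.8
position: [0.5507, 0.2735, 0.1817]
tcp_rot: [0.0, -0.131, 0.991, 0.0]
wrist_force: [0.2, -0.6, 0.6]
gripper_width: -0.0
gripper_force: 0.0
```

```bash
python3 look.py pics/m8.png .56 .37 .18
```

```text
t 21.8 tool bay [-49.4 -91.8] tip 8.7 ang -0.001 F [ 0.2 -0.6  0.6] w -0.0
can bay [-10.1  18. ] rel -0.151 [0.5601 0.3897 0.1116] 2.743
can bay [-13.1   4.2] rel -0.02 [0.5608 0.3756 0.2427] 0.221
can bay [-12.    9.3] rel -0.036 [0.5605 0.3809 0.2267] 3.044
```

View pics/m8.png

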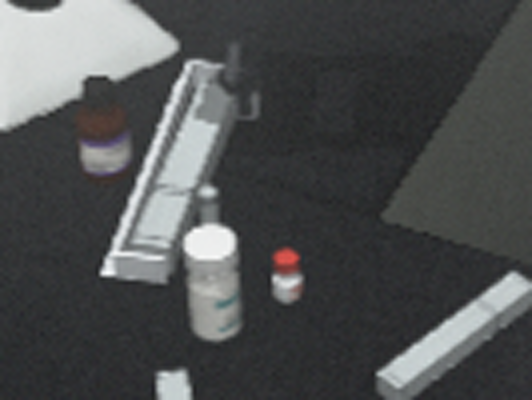

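Request:
carry_out(motion=[[-4,0,0,0,0,0,0],[-8,0,0,0,0,0,0],[-12,0,0,0,0,0,0],[-15,0,0,0,0,0,0],[-17,0,0,0,0,0,0],[-18,0,0,0,0,0,0],[-19,0,0,0,0,0,0],[-20,0,0,0,0,0,0],[-20,0,0,0,0,0,0],[-20,0,0,0,0,0,0]])

```text
clock: 23.25
position: [0.567, 0.278, 0.1814]
tcp_rot: [-0.004, -0.131, 0.991, -0.001]
wrist_force: [-21.4, -4.9, 16.5]
gripper_width: -0.0
gripper_force: 11.1
```

```bash
python3 look.py pics/m9.png .57 .376 .26
```

```text
t 23.25 tool bay [-32.4 -91.7] tip 8.4 ang -0.001 F [-21.4  -4.9  16.5] w -0.0
can bay [-3.2 11.1] rel -0.139 [0.5685 0.3849 0.1235] 5.238
can bay [-5.5  6.7] rel 0.067 [0.5674 0.3801 0.3301] 0.276
can bay [-4.9 10.1] rel 0.048 [0.5671 0.3835 0.3106] 5.599
```

Request:
carry_out(motion=[[15,0,0,0,0,0,0],[28,0,0,0,0,0,0],[28,25,0,0,0,0,0],[28,50,0,0,0,0,0],[28,75,0,0,0,0,0],[28,100,0,0,0,0,0],[28,120,0,0,0,0,0],[28,127,0,0,0,0,0],[22,127,0,0,0,0,0],[18,127,0,0,0,0,0]])

```text
clock: 24.7
position: [0.5202, 0.396, 0.1817]
tcp_rot: [0.0, -0.13, 0.991, -0.0]
wrist_force: [-0.7, 0.1, 0.6]
gripper_width: -0.0001
gripper_force: 0.0
```

Request:
carry_out(motion=[[-4,0,0,0,0,0,0],[-8,0,0,0,0,0,0],[-11,0,0,0,0,0,0],[-13,0,0,0,0,0,0],[-15,0,0,0,0,0,0],[-16,0,0,0,0,0,0],[-17,0,0,0,0,0,0],[-18,0,0,0,0,0,0],[-18,0,0,0,0,0,0],[-18,0,0,0,0,0,0]])

```text
clock: 25.95
position: [0.535, 0.4008, 0.1815]
tcp_rot: [-0.002, -0.131, 0.991, -0.001]
wrist_force: [-16.5, -3.0, 13.2]
gripper_width: 0.0
gripper_force: 8.8
```

```bash
python3 look.py pics/m10.png .572 .376 .26
```

```text
t 25.95 tool bay [-31.5  35.2] tip 8.5 ang -0.001 F [-16.5  -3.   13.2] w 0.0
can bay [11.3  0.2] rel 0.153 [0.5854 0.3782 0.4159] 1.064
```

View pics/m10.png

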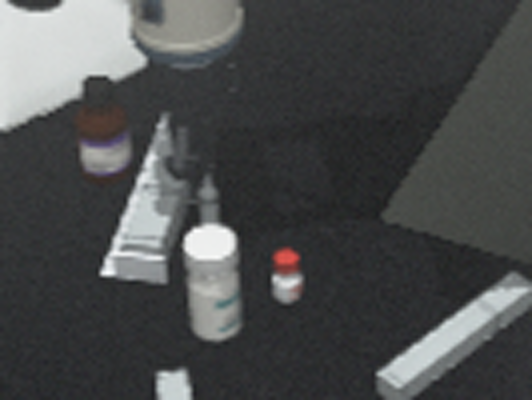

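Request:
carry_out(motion=[[6,0,0,0,0,0,0],[18,0,0,0,0,0,0],[34,-5,0,0,0,0,0],[48,-20,-20,0,0,0,0],[70,-50,-60,0,0,0,0],[85,-95,-100,0,0,0,0],[95,-140,-130,0,0,0,0],[100,-185,-140,0,0,0,0],[100,-225,-140,0,0,0,0],[100,-225,-140,0,0,0,0]])

```text
clock: 27.4
position: [0.4987, 0.1559, 0.3219]
tcp_rot: [0.0, -0.129, 0.992, -0.0]
wrist_force: [0.0, 0.8, -0.6]
gripper_width: -0.0002
gripper_force: 0.0
```

```bash
python3 look.py pics/m11.png .572 .376 .26; python3 -c "
from h import *
p=r.snapshot('top');s=r.snapshot('side')
for o in locate('bay',BAY,B,[p,s]): print('bay',np.round(o[0],4),round(o[1],3))
a=cv2.resize(p['color'][160:215,165:265],(800,440),interpolation=2);cv2.imwrite('pics/f.png',a)"
```

```text
t 27.4 tool bay [-130.2 -191.8] tip 148.9 ang -0.004 F [ 0.   0.8 -0.6] w -0.0002
can bay [ 0.3 11.5] rel -0.002 [0.5718 0.3861 0.261 ] 0.219
can bay [-1.5  1.2] rel -0.002 [0.5727 0.3757 0.2613] 0.149
can bay [-1.3  8.4] rel -0.004 [0.571  0.3828 0.2591] 0.384
bay [0.5754 0.3742 0.239 ] 2.313
```

View pics/f.png

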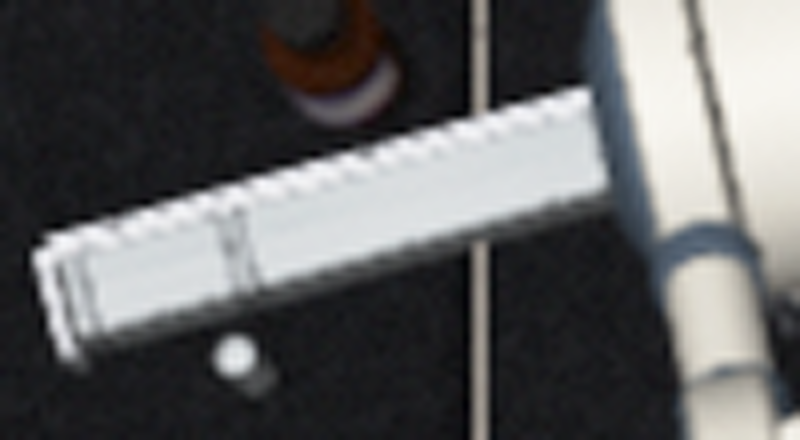

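The picture shows the canister flush along the rail, behind the post at about (235, 355), close to the left cheek but inside it. The fingers are clear.

```bash
python3 -c "
from h import *
print(r.close_job())"
```

```text
the job is handed in; nothing more can be done
None
```

The canister is parked in the bay behind the post, flush and square against the back rail by my final camera check. The fingers are drawn clear and the job is handed in, but the judge's verdict was not shown.

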